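# Start the light-curing unit under its push-latch cover

### The arm

A 7-joint arm with a two-finger parallel gripper is mounted at the origin on the work surface. World frame = base frame: x ahead of the robot, y to its left, z up, the work surface at z = 0. Lengths are in m, angles in rad, forces in N, time in s.
With the tool pointing down it reaches from about 0.4 to 0.85 m from the base axis. Payload 10.4 kg.
Tool frame: the origin (TCP) lies midway between the tips of the shut fingers; the grasp point (between the pads) lies 19 mm behind it; z points along the fingers, y is the line along which they close (so a half turn about z gives the same grasp; the last joint's range is limited). The gripper opens to 87 mm and grips with 3 to 60 N. Pads are 19 mm wide; open, the fingers measure 117 mm over their backs; the gripper's body (75 mm by 190 mm) begins 51 mm behind the grasp point.
Start: joints at [-0.023, 0.332, -0.065, 1.46, 0.022, 1.35, -0.088], TCP at [0.625, 0, 0.223] pointing down, gripper open.
Joint ranges: [-2.6, 2.6], [-0.5, 2.12], [-1.47, 1.34], [0.16, 2.42], [-1.27, 4.41], [0.06, 2.06], [-2.6, 2.6]. Speed limits (rad/s): [2.22, 2.22, 2.79, 2.79, 3.14, 3.14, 3.14].

### API

Orientations are given as a unit quaternion [x, y, z, w].
In Python, from bench import ctrl gives the robot as it stands.
- The arm moves only by the tool apply_moves, never from a script. Its argument "steps" is a list of rows, each a list of 7 numbers: the shift along the tool's x, y, z in units of 25 mm (1.0 is 25 mm), then the turn, a rotation vector about the tool's x, y, z in units of 10 degrees (1.0 is 10 degrees), then the opening in per cent of the stroke, from 0 (shut) to 100 (fully open). A call has 1 to 10 rows; each row is the pose to reach, as a shift and turn from the pose commanded when the call began, along the tool's axes at that moment; what a row does not reach only later rows make up. A row lasts 1/8 s, in which the tool goes at most 62.5 mm and 10.7 degrees, less where a joint would pass 70% of its speed; a pose out of reach is approached as far as the arm can. A call with a gripper value outside its range is refused whole. The fingers move at their own pace and stop on an object; "newtons" is the grip in N (left out, the last holds). Time passes only in rows, so rows that repeat a pose let the fingers close. It gives the time, the measured TCP pose, the force, the opening and the grip force at its end, in the units of the state.
- ctrl.read_state(): the state, without advancing time (a new reading comes with each control period).
- ctrl.camera(name): name is "scene" or "side" or "wrist"; returns the picture (400x640x3 uint8, red, green, blue); there is no depth.
- ctrl.camera_info(name): a dict with "intrinsics" (3x3 intrinsics, pixels), "dist_coeffs" ([k1, k2, p1, p2, k3] as OpenCV has them; the pictures are not rectified), "origin" and "rotation" of the camera in the world; the wrist camera has in their place "mount" (4x4, takes a point from camera to tool coordinates, whose origin is the TCP and whose axes are the flange's). Camera axes: x right, y down, z forward; pixel columns grow to the right and rows downward; lengths in m; the calibration is good to about 2 mm. A picture is of the moment at which its call begins: read the wrist's pose just before it. camera_info takes no time and is no camera call.
- ctrl.sign_off(): hands the job in; it is judged then, once.
Trained networks look in the newest picture that a camera, given by its name, has taken for a name from the list of things; names that differ only in an ending like _2 or _b are one class to them, and where a whole thing is asked for, a point or a joint stands for the part that bears it (a point fixed in the world has none). Each returns a list of dicts, best first, with "score" (0 to 1); they miss things now and then, are a little off and sometimes report something else, mostly with a low value. They report only what shows in the picture. A call takes as long as a camera call.
- ctrl.recognise(thing, camera): "extent" ([left, top, right, bottom] in pixels, round what is visible of it).
- ctrl.pinpoint(thing, camera): "position" ([column, row] in pixels: a listed point, or the origin of a listed thing).
The state is a dict: "t": time; "joints": joint angles; "qd": joint speeds; "joint_efforts": joint torques, N m; "tool_pos": TCP position; "tool_rot": TCP orientation; "force": force on the tool from outside, world axes, zero at the start; "wrist_torque": the same for the moment, N m; "grip_width": opening from 0.0 (shut) to 1.0 (fully open); "gripper_force": force on a finger pad.
Only numpy, scipy, OpenCV 4.12 (cv2) and the standard library are available. Lean on these libraries where they do the work, as an engineer would, in place of code of your own. Each camera call takes 0.05 s, during which the arm holds its last target. There are 200 camera calls.

### The job

Start the white curing unit: press the front of its blue cover down to pop it open, press the green button inside fully in, then press the cover down again until it latches and stays shut, and take the hand away. Use the fingertips only: grasp and lift nothing, and leave the jaw model, the articulator and the bottle standing where they are.

Things in the scene. Friction and masses are not known exactly. Their poses are not given: they have to be found in the camera images.
- curing_unit: low white casing fixed to the bench, 250 (x) x 190 (y) x 72 mm high; origin at the centre of its underside, x axis from its front (the robot's side) to its hinge side, z up. A well in its top, 138 mm wide, from x = -92 to +80 mm, floor at z = 30 mm, is closed by the blue cover.
- cover (a joint): cover angle (rad) about its rear edge: 0 latched shut, 1.15 popped fully open, front edge up; a spring (3 N at the front edge) drives it open. Push-push latch: from shut, pressed beyond -0.027 (4 mm down at the pad; solid stop at -0.036, 5 mm) and let go, it swings open in 2 s; from open, pressed beyond -0.027 and let go, it stays latched at 0. Shorter presses change nothing.
- cover_press (a point): middle of the white pad on top of the blue cover (a plate 158 long (x) x 130 wide x 7 mm), the place to press: 140 mm from the hinge, 19 mm from the front edge, level with the casing top when shut; moves with the cover. Its x axis points along the cover to the hinge, z out of the top face.
- cover_hinge (a point): middle of the cover's hinge line, fixed on the casing at x = +70, y = 0, z = 72 mm of curing_unit; its y axis is the hinge line. At angle q the cover's top face runs from here along (-cos q, 0, sin q) in the casing's axes.
- green_button (a joint): travel (m) of the round green spring button in the well: 0 = out, 0.006 = fully in (5 N); it springs back when let go.
- green_button_top (a point): centre of the green button's top, 28 mm across, level, z up, 24 mm below the casing top when out, in a dark round housing 44 mm across and 12 mm high on the well's floor, about 125 mm in front of the hinge line; hidden while the cover is shut.
- jaw_model: loose plaster jaw model, 62 x 58 x 37 mm high; origin at the centre of its underside. Leave alone.
- articulator: loose black, blue and steel articulator, 85 x 60 x 94 mm high; origin at the centre of its underside. Leave alone.
- liquid_bottle: loose brown bottle, 44 mm across, 85 mm high; origin at the centre of its underside. Leave alone.

How it is judged:
By the outcome, as a careful person would: the job done as asked, in the order asked, and still so for the second after the job is handed in, with the robot touching nothing.
It also fails if it takes over 51 s, if anything falls off the work surface, if the arm or the gripper's body presses on something with over 40 N, if the wrist force passes 120 N, or if a joint passes its speed limit or range.

## Working session

There is one attempt and no reset: what is moved stays moved. The work goes in short steps, Python scripts to look and compute and a tool call to move; the robot and the scene stay as the last step left them, time stands still between calls to the robot, and variables do not carry over. Pictures are saved under pics/ and viewed, at most 10 in all, crops included, and the job is handed in when it is done.

Besides the shell and the picture viewer there is one more tool, called after "Emit:" as name([rows], argument=value, ...), one row to a line, values as JSON. apply_moves: Moves the arm, as the interface text tells. Its arguments: {"type":"object","properties":{"steps":{"type":"array","items":{"type":"array","items":{"type":"number"}}},"newtons":{"type":"number"}},"required":["steps"]}

```bash
mkdir -p pics
cat > h.py <<'E'
import numpy as np, cv2
from bench import ctrl
from scipy.spatial.transform import Rotation as R
def pose():
    s=ctrl.read_state(); T=np.eye(4); T[:3,:3]=R.from_quat(s["tool_rot"]).as_matrix(); T[:3,3]=s["tool_pos"]; return T
def cam(n):
    i=ctrl.camera_info(n); K=np.array(i["intrinsics"]);d=np.array(i["dist_coeffs"])
    if "mount" in i: T=pose()@np.array(i["mount"])
    else:
        T=np.eye(4); r=np.array(i["rotation"]); T[:3,:3]=r if r.shape==(3,3) else R.from_quat(r).as_matrix(); T[:3,3]=i["origin"]
    return K,d,T
def onz(n,px,z,c=None):
    K,d,T=c or cam(n); u=cv2.undistortPoints(np.array([[px]],float),K,d)[0,0]
    v=T[:3,:3]@np.array([u[0],u[1],1]); return T[:3,3]+v*(z-T[2,3])/v[2]
def proj(n,P,c=None):
    K,d,T=c or cam(n); W=np.linalg.inv(T); return cv2.projectPoints(np.array(P,float).reshape(-1,3),cv2.Rodrigues(W[:3,:3])[0],W[:3,3],K,d)[0][:,0]
def shot(n,f):
    im=ctrl.camera(n); cv2.imwrite("pics/"+f,im[:,:,::-1]); return im
E
python3 - <<'E'
from h import *
ims=[]
np.set_printoptions(precision=4,suppress=True)
print(ctrl.read_state())
for n in["scene","side","wrist"]:
    c=cam(n); ims.append(ctrl.camera(n)); print(n,c[2][:3,3])
    for t,z in[("cover_press",.072),("cover_hinge",.072),("curing_unit",0),("jaw_model",0),("articulator",0),("liquid_bottle",0)]:
        for r in ctrl.pinpoint(t,n)[:1]: print(t,round(r["score"],2),np.round(r["position"]),onz(n,r["position"],z,c))
m=np.vstack([np.hstack([ims[0],ims[1]]),np.hstack([ims[2],ims[2]*0])])
cv2.imwrite("pics/a.png",cv2.resize(m[:,:,::-1],(800,500),interpolation=cv2.INTER_AREA))
E
```

```text
{'t': 0.0, 'joints': array([-0.0226,  0.3329, -0.0647,  1.461 ,  0.0216,  1.3499, -0.0886]), 'qd': array([-0.0005,  0.0007,  0.0002, -0.0002, -0.0002,  0.0001,  0.0015]), 'joint_efforts': array([ -0.0001, -62.3246,   0.0244, -38.9891,  -0.0614,   0.0398,
         0.0002]), 'tool_pos': array([ 0.6246, -0.    ,  0.2217]), 'tool_rot': array([ 0.7071,  0.7071, -0.0005, -0.0005]), 'force': array([-1.098 ,  0.7499,  0.1648]), 'wrist_torque': array([-0.0214, -0.0196, -0.0206]), 'gripper_force': 0.0, 'grip_width': 1.0024141611950292}
scene [1.2464 0.0578 1.0994]
cover_press 0.81 [237. 156.] [ 0.4761 -0.1302  0.072 ]
cover_hinge 0.6 [232. 205.] [ 0.6173 -0.1292  0.072 ]
curing_unit 0.79 [237. 197.] [ 0.5494 -0.1331  0.    ]
jaw_model 0.65 [317. 213.] [0.5937 0.0693 0.    ]
articulator 0.87 [170. 173.] [ 0.4768 -0.3161  0.    ]
liquid_bottle 0.95 [166. 225.] [ 0.6339 -0.301   0.    ]
side [ 0.3192 -0.4604  0.5257]
cover_press 0.96 [312. 300.] [ 0.4797 -0.1307  0.072 ]
cover_hinge 0.6 [388. 264.] [ 0.6185 -0.127   0.072 ]
curing_unit 0.97 [348. 307.] [ 0.55   -0.1207  0.    ]
articulator 0.45 [315. 233.] [0.5902 0.07   0.    ]
liquid_bottle 0.73 [462. 373.] [ 0.6272 -0.2997  0.    ]
wrist [0.6252 0.072  0.3833]
cover_hinge 0.75 [317. 282.] [ 0.6222 -0.1186  0.072 ]
curing_unit 0.93 [269. 258.] [ 0.5505 -0.1217  0.    ]
jaw_model 0.58 [298. 123.] [0.597  0.0709 0.    ]
```

View pics/a.png

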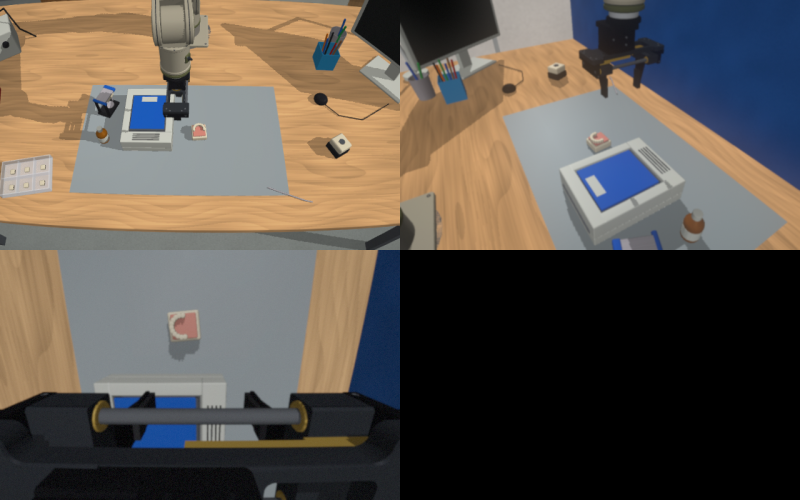

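The scene image shows the unit with its blue cover shut and the white pad near the robot at about (237,156). Bottle and articulator stand to its right side, the jaw to its left. I'll approach the pad with a quarter turn, so that the wide body lies along y and the camera faces the robot.

Emit:
apply_moves([
  [-2,-2,1,0,0,-3,0],
  [-4,-4,2,0,0,-6,0],
  [-5.2,-5.86,3,0,0,-9,0],
  [-5.2,-5.86,3,0,0,-9,0],
  [-5.2,-5.86,4,0,0,-9,0],
  [-5.2,-5.86,4.6,0,0,-9,0],
  [-5.2,-5.86,4.6,0,0,-9,0],
  [-5.2,-5.86,4.6,0,0,-9,0],
  [-5.2,-5.86,4.6,0,0,-9,0],
  [-5.2,-5.86,4.6,0,0,-9,0],
])

```text
t: 2.3
tool_pos: [0.4786, -0.13, 0.1076]
tool_rot: [0.0, 1.0, -0.0, 0.0]
force: [-0.1, 0.0, -0.7]
grip_width: 0.021
gripper_force: 0.0
```

Run:
```python
from h import *
np.set_printoptions(precision=4,suppress=True)
s=ctrl.read_state();print(s["t"],s["tool_pos"],s["joints"],s["force"]);print(pose()[:3,:3])
c=cam("side");a=shot("side","s1.png");
print([ (r["score"],onz("side",r["position"],.072,c)) for r in ctrl.pinpoint("cover_press","side")])
c=cam("wrist");b=shot("wrist","w1.png")
print([ (r["score"],r["position"],onz("wrist",r["position"],.072,c)) for r in ctrl.pinpoint("cover_press","wrist")])
cv2.imwrite("pics/b.png",cv2.resize(np.hstack([a,b])[:,:,::-1],(800,250),interpolation=cv2.INTER_AREA))
```

```text
2.3 [ 0.4786 -0.13    0.1076] [ 0.2904  0.157  -0.1265  1.93    0.0227  1.0557  1.7244] [-0.0652  0.021  -0.6889]
[[-1.      0.0007  0.0003]
 [ 0.0007  1.     -0.    ]
 [-0.0003 -0.     -1.    ]]
[(0.86, array([ 0.4845, -0.1248,  0.072 ])), (0.29, array([ 0.5184, -0.166 ,  0.072 ]))]
[(0.95, [328.2, 224.1], array([ 0.4796, -0.1227,  0.072 ]))]
```

View pics/b.png

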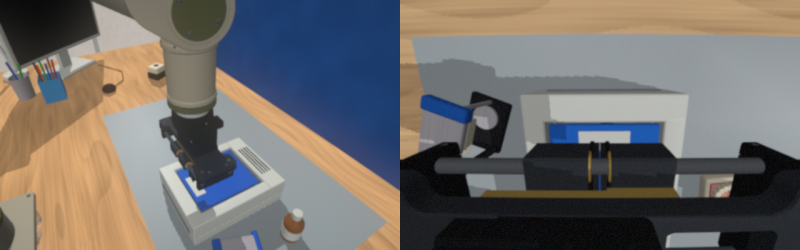

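The wrist picture shows the pad at about (328,224), under the shut fingertips and centred 5 mm to the left. Now the first press.

Emit:
apply_moves([
  [0,0.16,0.6,0,0,0,0],
  [0,0.16,1.2,0,0,0,0],
  [0,0.16,1.4,0,0,0,0],
  [0,0.16,1.52,0,0,0,0],
  [0,0.16,1.6,0,0,0,0],
  [0,0.16,1.6,0,0,0,0],
  [0,0.16,1.6,0,0,0,0],
])

```text
t: 3.38
tool_pos: [0.4786, -0.126, 0.0678]
tool_rot: [0.0, 1.0, -0.0, 0.0]
force: [-1.9, 0.6, 4.4]
grip_width: 0.001
gripper_force: 1.9
```

Emit:
apply_moves([
  [0,0,0.04,0,0,0,0],
  [0,0,0.04,0,0,0,0],
])

```text
t: 3.62
tool_pos: [0.4787, -0.1261, 0.0674]
tool_rot: [0.0, 1.0, -0.0, 0.0]
force: [-6.8, 0.8, 11.7]
grip_width: 0.0
gripper_force: 6.1
```

The force rise shows the stop is reached; now lift clear.

Emit:
apply_moves([
  [0,0,-2,0,0,0,0],
  [0,0,-4,0,0,0,0],
  [0.5,0,-6,0,0,0,0],
  [1,0,-8,0,0,0,0],
  [1,0,-8,0,0,0,0],
  [1,0,-8,0,0,0,0],
  [1,0,-8,0,0,0,0],
  [1,0,-8,0,0,0,0],
])

```text
t: 4.62
tool_pos: [0.4533, -0.1259, 0.2655]
tool_rot: [-0.0, 1.0, 0.0, -0.001]
force: [0.1, 0.0, 0.1]
grip_width: 0.007
gripper_force: 0.0
```

Emit:
apply_moves([
  [0,0,0,0,0,0,0],
  [0,0,0,0,0,0,0],
  [0,0,0,0,0,0,0],
  [0,0,0,0,0,0,0],
  [0,0,0,0,0,0,0],
  [0,0,0,0,0,0,0],
  [0,0,0,0,0,0,0],
  [0,0,0,0,0,0,0],
  [0,0,0,0,0,0,0],
  [0,0,0,0,0,0,0],
])

```text
t: 5.88
tool_pos: [0.4535, -0.126, 0.2666]
tool_rot: [-0.0, 1.0, 0.0, 0.0]
force: [0.1, 0.2, -1.2]
grip_width: 0.003
gripper_force: 0.0
```

Run:
```python
from h import *
np.set_printoptions(precision=4,suppress=True)
s=ctrl.read_state();print(s["t"],s["tool_pos"],s["joints"],s["force"])
I=[]
for n in["side","wrist","scene"]:
    c=cam(n);I.append(ctrl.camera(n))
    print(n,[ (round(r["score"],2),r["position"],onz(n,r["position"],.048,c)) for r in ctrl.pinpoint("green_button_top",n)])
    print(n,[ (round(r["score"],2),r["position"]) for r in ctrl.pinpoint("cover_press",n)], proj(n,[.561,-.127,.2],c))
cv2.imwrite("pics/c.png",cv2.resize(np.hstack(I[:2])[:,:,::-1],(800,250),interpolation=cv2.INTER_AREA))
```

```text
5.875 [ 0.4535 -0.126   0.2666] [ 0.2985 -0.0242 -0.1221  1.776  -0.003   1.3895  1.7478] [ 0.0949  0.24   -1.1715]
side [(0.64, [317.0, 302.7], array([ 0.4917, -0.1212,  0.048 ]))]
side [(0.87, [362.6, 211.0])] [[362.1406 212.2008]]
wrist [(0.74, [323.2, 199.8], array([ 0.4862, -0.1198,  0.048 ]))]
wrist [] [[317.3719 319.4799]]
scene [(0.49, [236.3, 195.8], array([ 0.5764, -0.1268,  0.048 ])), (0.2, [317.6, 209.1], array([0.6114, 0.0697, 0.048 ]))]
scene [(0.68, [228.7, 151.4]), (0.43, [163.1, 221.8])] [[228.6674 152.4016]]
```

View pics/c.png

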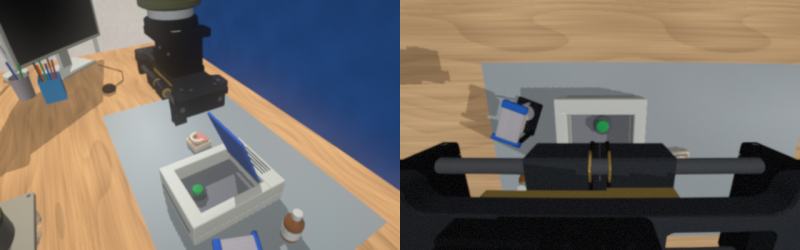

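Side view: the cover stands open, the green button at about (317,303). The wrist view agrees, putting the button near (0.490, -0.121). I'll approach with an 8° lean away from the cover.

Emit:
apply_moves([
  [-0.5,0.2,2,0,-0.8,0,0],
  [-1,0.2,4,0,-0.8,0,0],
  [-1.6,0.2,6,0,-0.8,0,0],
  [-1.6,0.2,7.5,0,-0.8,0,0],
  [-1.6,0.2,8.3,0,-0.8,0,0],
  [-1.6,0.2,8.3,0,-0.8,0,0],
  [-1.6,0.2,8.3,0,-0.8,0,0],
  [-1.6,0.2,8.3,0,-0.8,0,0],
])

```text
t: 7.32
tool_pos: [0.4943, -0.1212, 0.0603]
tool_rot: [-0.0, 0.997, -0.0, 0.071]
force: [0.4, -0.1, -1.4]
grip_width: 0.006
gripper_force: 0.0
```

Run:
```python
from h import *
np.set_printoptions(precision=4,suppress=True)
s=ctrl.read_state();print(s["t"],s["tool_pos"],s["joints"],s["force"])
I=[];n="side"
a=shot("side","s3.png");b=ctrl.camera("wrist")
m=np.hstack([a[150:400,200:520],b[130:380,200:520]])
cv2.imwrite("pics/d.png",m[:,:,::-1])
```

```text
7.325 [ 0.4943 -0.1212  0.0603] [ 0.2907  0.1533 -0.1319  2.0583 -0.0031  0.7913  1.7345] [ 0.3731 -0.1326 -1.39  ]
```

View pics/d.png

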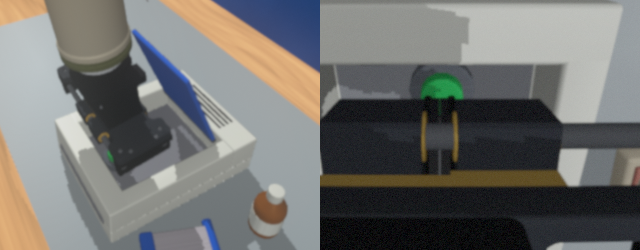

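Emit:
apply_moves([
  [0.05,0,0.35,0,0,0,0],
  [0.07,0,0.5,0,0,0,0],
  [0.09,0,0.6,0,0,0,0],
  [0.09,0,0.66,0,0,0,0],
  [0.09,0,0.66,0,0,0,0],
  [0.09,0,0.66,0,0,0,0],
])

```text
t: 8.18
tool_pos: [0.4949, -0.1213, 0.0462]
tool_rot: [0.0, 0.997, -0.0, 0.071]
force: [-21.0, 3.6, 53.4]
grip_width: 0.004
gripper_force: 26.6
```

Run:
```python
from h import *
a=shot("side","s4.png");b=shot("wrist","w4.png")
m=np.hstack([cv2.resize(a[250:350,260:380],(480,400),interpolation=cv2.INTER_CUBIC),b[150:350,240:400].repeat(2,0).repeat(2,1)])
cv2.imwrite("pics/e.png",m[:,:,::-1])
```

```text
(no output)
```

View pics/e.png

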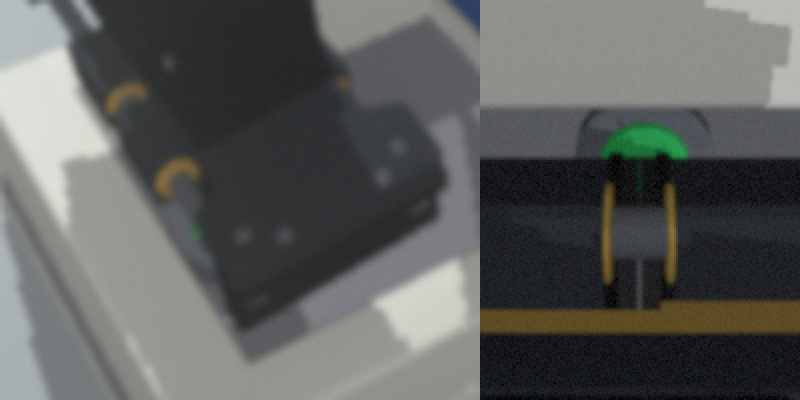

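Emit:
apply_moves([
  [-0.055,0,-0.4,0,0,0,0],
  [-0.055,0,-0.4,0,0,0,0],
  [-0.04,0,-0.28,0,0,0,0],
  [-0.04,0,-0.28,0,0,0,0],
])

```text
t: 8.78
tool_pos: [0.4938, -0.121, 0.0491]
tool_rot: [-0.0, 0.998, 0.0, 0.07]
force: [1.6, -0.6, 4.2]
grip_width: 0.005
gripper_force: 1.9
```

Emit:
apply_moves([
  [0.01,0,0.06,0,0,0,0],
  [0.01,0,0.06,0,0,0,0],
])

```text
t: 9.02
tool_pos: [0.4938, -0.121, 0.0479]
tool_rot: [-0.0, 0.998, -0.0, 0.07]
force: [2.0, -0.4, 4.6]
grip_width: 0.006
gripper_force: 2.3
```

Emit:
apply_moves([
  [0.01,0,0.06,0,0,0,0],
  [0.01,0,0.06,0,0,0,0],
])

```text
t: 9.28
tool_pos: [0.494, -0.1211, 0.0472]
tool_rot: [0.0, 0.998, -0.0, 0.07]
force: [-1.2, -0.1, 12.2]
grip_width: 0.007
gripper_force: 6.5
```

Emit:
apply_moves([
  [0.01,0,0.06,0,0,0,0],
  [0.01,0,0.06,0,0,0,0],
])

```text
t: 9.52
tool_pos: [0.4942, -0.1211, 0.0468]
tool_rot: [0.0, 0.998, -0.0, 0.07]
force: [-8.4, 1.3, 28.2]
grip_width: 0.004
gripper_force: 14.0
```

Emit:
apply_moves([
  [-0.04,0,-0.28,0,0,0,0],
  [-0.04,0,-0.28,0,0,0,0],
])

```text
t: 9.78
tool_pos: [0.4933, -0.1209, 0.052]
tool_rot: [-0.0, 0.998, 0.0, 0.07]
force: [1.1, -0.4, 1.6]
grip_width: 0.004
gripper_force: 1.1
```

Emit:
apply_moves([
  [-0.01,0,-0.06,0,0,0,0],
  [-0.01,0,-0.06,0,0,0,0],
])

```text
t: 10.02
tool_pos: [0.493, -0.1209, 0.053]
tool_rot: [0.0, 0.998, 0.0, 0.069]
force: [-0.1, 0.4, 1.7]
grip_width: 0.004
gripper_force: 0.8
```

Emit:
apply_moves([
  [-0.01,0,-0.06,0,0,0,0],
  [-0.01,0,-0.06,0,0,0,0],
])

```text
t: 10.28
tool_pos: [0.4931, -0.1209, 0.0547]
tool_rot: [0.0, 0.998, 0.0, 0.069]
force: [0.4, -0.2, 0.4]
grip_width: 0.004
gripper_force: 0.0
```

Emit:
apply_moves([
  [-0.01,0,-0.06,0,0,0,0],
  [-0.01,0,-0.06,0,0,0,0],
])

```text
t: 10.52
tool_pos: [0.4936, -0.121, 0.0566]
tool_rot: [-0.0, 0.998, 0.0, 0.07]
force: [-0.0, -0.1, 0.8]
grip_width: 0.0
gripper_force: 0.0
```

Spring contact from about 53.5 mm down to a hard stop at 47.3 mm: the full 6 mm of travel, so the button was fully in. Now retreat and go over the cover.

Emit:
apply_moves([
  [0.1,0,-2,0,0,0,0],
  [0.2,0,-4,0,0,0,0],
  [0.2,0,-6,0,0,0,0],
  [0.2,0,-8,0,0,0,0],
  [0.2,0,-8.7,0,0.8,0,0],
  [0.2,0,-8.7,0,0.8,0,0],
  [0.2,0,-8.7,0,0.8,0,0],
  [0.2,0,-8.7,0,0.8,0,0],
])

```text
t: 11.52
tool_pos: [0.4576, -0.121, 0.2702]
tool_rot: [0.0, 1.0, 0.0, -0.0]
force: [-0.1, 0.6, 0.5]
grip_width: 0.005
gripper_force: 0.0
```

Emit:
apply_moves([
  [-2,-0.2,-0.4,0,0,0,0],
  [-4,-0.2,-0.4,0,0,0,0],
  [-5.7,-0.2,-0.2,0,0,0,0],
  [-5.7,-0.2,0,0,0,0,0],
  [-5.7,-0.2,1.5,0,0,0,0],
  [-5.7,-0.2,2.72,0,0,0,0],
  [-5.7,-0.2,2.72,0,0,0,0],
  [-5.7,-0.2,2.72,0,0,0,0],
])

```text
t: 12.52
tool_pos: [0.601, -0.1262, 0.2049]
tool_rot: [0.0, 1.0, -0.0, 0.001]
force: [-0.3, -0.5, -0.5]
grip_width: 0.005
gripper_force: 0.0
```

Run:
```python
from h import *
a=shot("side","s5.png");b=shot("scene","w5.png")
m=np.hstack([cv2.resize(a[100:350,240:520],(448,400)),cv2.resize(b[100:260,180:320],(350,400))])
cv2.imwrite("pics/f.png",m[:,:,::-1])
```

```text
(no output)
```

View pics/f.png

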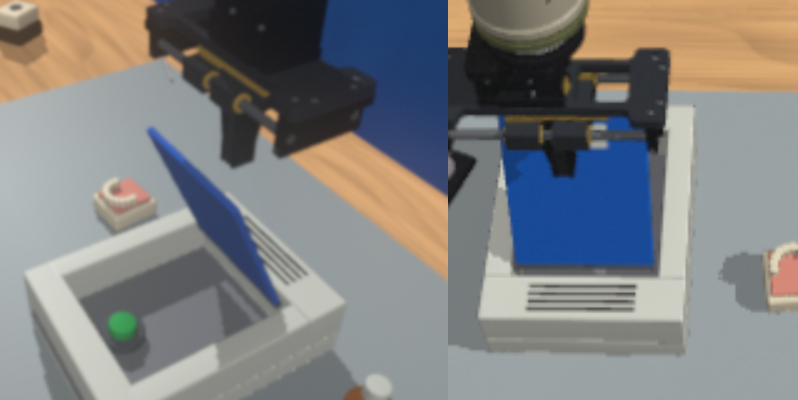

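The picture shows the fingertips behind the open cover's top face, clear of everything. Sweep it down along the arc.

Emit:
apply_moves([
  [0.8,0,0.05,0,0,0,0],
  [1.3,0,0.15,0,0,0,0],
  [1.8,0,0.4,0,0,0,0],
  [2.4,0,0.8,0,0,0,0],
  [3.24,0,1.58,0,0,0,0],
  [3.88,0,2.52,0,0,0,0],
  [4.32,0,3.56,0,0,0,0],
  [4.6,0,4.5,0,0,0,0],
  [4.6,0,4.5,0,0,0,0],
  [4.6,0,4.5,0,0,0,0],
])

```text
t: 13.88
tool_pos: [0.4864, -0.1261, 0.0919]
tool_rot: [0.0, 1.0, -0.0, 0.0]
force: [-1.4, 0.1, 3.7]
grip_width: 0.004
gripper_force: 1.7
```

Emit:
apply_moves([
  [0.2,0,0.4,0,0,0,0],
  [0.26,0,0.7,0,0,0,0],
  [0.26,0,0.85,0,0,0,0],
  [0.26,0,0.96,0,0,0,0],
  [0.26,0,0.99,0,0,0,0],
  [0.26,0,0.99,0,0,0,0],
])

```text
t: 14.62
tool_pos: [0.48, -0.1261, 0.0673]
tool_rot: [0.0, 1.0, -0.0, 0.001]
force: [-2.8, 0.6, 18.0]
grip_width: 0.007
gripper_force: 8.7
```

At the stop with 18 N; now let go and check.

Emit:
apply_moves([
  [0,0,-0.3,0,0,0,0],
  [0,0,-1,0,0,0,0],
  [0,0,-3,0,0,0,0],
  [0,0,-5,0,0,0,0],
  [0,0,-7,0,0,0,0],
  [0,0,-8,0,0,0,0],
  [0,0,-8,0,0,0,0],
  [0,0,-8,0,0,0,0],
  [0,0,-8,0,0,0,0],
  [0,0,-8,0,0,0,0],
])

```text
t: 15.88
tool_pos: [0.479, -0.1259, 0.2651]
tool_rot: [-0.0, 1.0, 0.0, -0.001]
force: [1.2, 0.1, -0.1]
grip_width: 0.007
gripper_force: 0.0
```

Emit:
apply_moves([
  [0,0,0,0,0,0,0],
  [0,0,0,0,0,0,0],
  [0,0,0,0,0,0,0],
  [0,0,0,0,0,0,0],
  [0,0,0,0,0,0,0],
  [0,0,0,0,0,0,0],
  [0,0,0,0,0,0,0],
  [0,0,0,0,0,0,0],
  [0,0,0,0,0,0,0],
  [0,0,0,0,0,0,0],
])

```text
t: 17.12
tool_pos: [0.4794, -0.126, 0.266]
tool_rot: [-0.0, 1.0, 0.0, 0.0]
force: [-0.2, -0.9, 0.9]
grip_width: 0.005
gripper_force: 0.0
```

Run:
```python
from h import *
a=shot("side","s6.png");b=shot("scene","w6.png")
m=np.hstack([cv2.resize(a[100:400,200:520],(427,400)),cv2.resize(b[100:260,150:290+30],(373,400))])
cv2.imwrite("pics/g.png",m[:,:,::-1])
```

```text
(no output)
```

View pics/g.png

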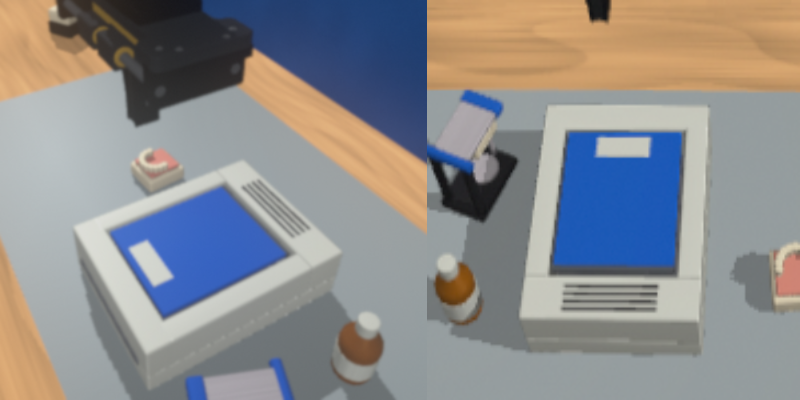

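The cover lies flush and stays shut 2 s after release, the hand is clear, and the other things stand where they were.

```bash
python3 -c "
from bench import ctrl
print(ctrl.sign_off())"
```

```text
the job is handed in; nothing more can be done
None
```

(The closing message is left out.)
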